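# Square a channel rail up in the length gauge

## Robot

A 7-joint arm with a two-finger parallel gripper is mounted at the origin on the work surface. World frame = base frame: x ahead of the robot, y to its left, z up, the work surface at z = 0. Lengths are in m, angles in degrees, forces in N, time in s.
With the tool pointing down it reaches from about 0.425 to 0.95 m from the base axis. Payload 4.7 kg.
Tool frame: the origin (TCP) lies midway between the tips of the shut fingers; the grasp point (between the pads) lies 19 mm behind it; z points along the fingers, y is the direction in which the jaws open and shut (so a half turn about z gives the same grasp; the last joint's range is limited). The gripper opens to 87 mm and grips with 3 to 60 N. Pads are 19 mm wide; open, the fingers measure 117 mm over their backs; the gripper's body (75 mm by 190 mm) begins 51 mm behind the grasp point.
Start: joints at [71.11, 26.849, -2.785, 87.806, 1.381, 65.374, -4.715], TCP at [0.2, -0.645, 0.223] pointing down, gripper open.
Joint ranges: [-148.3, 148.3], [-19.14, 114.17], [-79.39, 73.82], [5.75, 140.21], [-59.74, 239.74], [12.07, 113.84], [-152.46, 152.46]. Speed limits (degrees/s): [147.25, 147.25, 180, 180, 180, 180, 180].

## Interface

Orientations are given as a 3x3 rotation matrix whose columns are the frame's x, y, z axes.
In Python, from bench import status, snapshot, camera_model, job, boxes_of, regions_of gives the robot as it stands.
- The arm moves only by the tool drive_tool, never from a script. Its argument "increments" is a list of rows, each a list of 4 numbers: the shift along the tool's x, y, z in m, then the turn about the tool's z in rad. A call has 1 to 10 rows; each row shifts and turns the commanded pose from where the row before left it, along the tool's axes as they then stand; what a row does not reach is not made up. A row lasts 1/8 s, in which the tool goes at most 62.5 mm and 10.7 degrees, less where a joint would pass 70% of its speed; a pose out of reach is approached as far as the arm can. A call with a gripper value outside its range is refused whole. "jaw" is the opening in per cent of the stroke, from 0 (shut) to 100 (fully open), set as the call begins (left out, the last holds). The fingers move at their own pace and stop on an object; the grip force is fixed at half the most. Time passes only in rows, so rows that do not move let the fingers close. It gives the time, the measured TCP pose, the force and the opening at its end, in the units of the state.
- status.sense(): the state, without advancing time (a new reading comes with each control period).
- snapshot(name): name is "side" or "top"; returns the picture (384x512x3 uint8, red, green, blue); there is no depth.
- camera_model(name): a dict with "fx", "fy", "cx", "cy" (pixels), "k1" (the pictures are not rectified: a ray, as slopes to the right and down, at radius r is drawn at 1 + k1 r^2 times it, then the intrinsics apply), "xyz" and "rotation" of the camera in the world. Camera axes: x right, y up, looking along -z (the intrinsics and any distortion apply to the point x, -y, -z); pixel columns grow to the right and rows downward; lengths in m; the calibration is good to about 2 mm. A picture is of the moment at which its call begins. camera_model takes no time and is no camera call.
- job.hand_in(): hands the job in, once; it reports no verdict.
Trained networks look in the newest picture that a camera, given by its name, has taken for a name from the list of things; names that differ only in an ending like _2 or _b are one class to them, and where a whole thing is asked for, a point or a joint stands for the part that bears it (a point fixed in the world has none). Each returns a list of dicts, best first, with "p" (0 to 1); they miss things now and then, are a little off and sometimes report something else, mostly with a low value. They report only what shows in the picture. A call takes as long as a camera call.
- boxes_of(target, camera): "xy" ([column, row] in pixels, amid what is visible of it).
- regions_of(target, camera): "pixels" (384x512 bool, what is visible of it) and "xy" ([column, row] in pixels, amid what is visible of it).
The state is a dict: "time": time; "joints": joint angles; "qd": joint speeds; "effort": joint torques, N m; "eef_pos": TCP position; "ee_rot": TCP orientation; "force": force on the tool from outside, world axes, zero at the start; "torque": the same for the moment, N m; "finger_gap": opening from 0.0 (shut) to 1.0 (fully open).
Only numpy, scipy, OpenCV 4.12 (cv2) and the standard library are available. Lean on these libraries where they do the work, as an engineer would, in place of code of your own. Each camera call takes 0.05 s, during which the arm holds its last target. There are 200 camera calls.

## Task

Measure the steel channel rail on the green length gauge: swing it round on its pivot pin, without lifting it off, until it lies flush along the fence, then slide the red stop up until it touches the rail's free end. Leave everything else on the counter where it is, and let go of rail and stop.

Things in the scene. Friction and masses are not known exactly. Their poses are not given: they have to be found in the camera images.
- gauge: length gauge fixed to the counter: flat green deck, 280 (its x) by 450 mm (its y), top 10 mm above the counter. Origin: centre of the deck's underside, on the counter. x points away from the robot to the fence, y runs along the fence. Carries fence, pin and sliding stop.
- fence (a point): middle of the fence's face at its foot, on the deck, at x = +96.5, y = 0 mm of the gauge. The fence is an aluminium bar with scale marks near the deck's far edge, from y = -125 to +225 mm, 16 mm high, its face looking to the gauge's -x. Axes as the gauge's. Fixed.
- pin (a point): centre of the top of the brass pivot pin, 10 mm diameter, standing 16 mm out of the deck, at x = +75, y = -150 mm of the gauge, near the deck's right end. It passes up through the hole in the rail's end. Fixed.
- rail_mid (a point): centre of the loose steel U-channel rail (open side up, 265 long, 40 wide, 22 mm high, 4 mm walls, about 0.4 kg, flat on the deck), half-way up. x axis runs along it from pinned to free end, z up. It swings on the pin against friction (2 to 6 N) and stays put; it starts swung out from the fence, towards the robot, by 17 to 37 degrees. Flush, its x axis is along the gauge's +y.
- rail_hole (a point): centre of the 13 mm hole in the rail's floor (4 mm thick), through which the pin stands with 1.5 mm play all round: on the rail's centre line, 20 mm from its pinned end, 112.5 mm from its centre. This point lies on the rail's underside.
- rail_tip (a point): middle of the rail's square free end face, half-way up (11 mm above the deck), 245 mm from the hole; axes as the rail's
- stop_face (a point): centre of the face, looking to the gauge's -y (to the pin), of the red sliding stop, 14 mm above the deck. The stop: a block 40 (gauge x) by 24 (gauge y) by 26 mm high, next to the fence beyond the rail's free end, with a black knob 22 mm across on top, reaching 58 mm above the deck. Axes as the gauge's.
- stop (a joint): travel of the stop in m: 0 at the far left end of its track (gauge +y), growing towards the pin, limit 0.13. Starts between 0 and 0.05, meets the end of a flush rail at about 0.09. Takes about 2 N to slide and stays where it is left. Pushed in too early it would block the rail's swing.
- nut_tin: short aluminium can of nuts, 44 mm across, 35 mm tall, standing on the gauge's deck; bystander; origin at the centre of its underside
- screw_box: small cardboard box of screws with green band, 50 x 75 x 32 mm, lying on the gauge's deck; bystander; origin at the centre of its underside
- driver: screwdriver about 200 mm long, lying on the counter beyond the fence; bystander
- offcut: 90 mm offcut of the same steel channel, lying on the counter left of the gauge; bystander; origin at the centre of its underside
- mug: white mug, 80 mm across, 90 mm tall; bystander; origin at the centre of its underside
- tape: yellow tape measure, 70 x 34 x 60 mm, standing; bystander; origin at the centre of its underside
- spray: blue spray can, 56 mm across, 170 mm tall; bystander; origin at the centre of its underside

How it is judged (in metres and radians):
On the way, in this order (a step that is already met when the one before it is completed fails the run):
1. the rail, still on its pin, lies flush along the fence (angle between the x axis of rail_mid and the y axis of gauge, either way round below 0.025 rad and x of rail_tip in the frame of gauge above 0.072 m and z of rail_mid in the frame of gauge below 0.027 m and horizontal distance between rail_mid and pin below 0.117 m), for 0.2 s.
2. the stop touches the free end of the flush rail (angle between the x axis of rail_mid and the y axis of gauge, either way round below 0.025 rad and x of rail_tip in the frame of gauge above 0.072 m and y of rail_tip in the frame of stop_face between -0.004 and 0.003 m and x of rail_tip in the frame of stop_face above -0.01 m), for 0.2 s.
At the end, for the whole second after the job is handed in: The rail is still down on its pin and flush along the fence (within 0.025 rad of parallel, free end no more than about 4.5 mm off the fence), the stop's face is within 3 mm of the rail's free end, and the stop is at rest (all of step 2 and z of rail_mid in the frame of gauge below 0.027 m and horizontal distance between rail_mid and pin below 0.117 m and velocity of joint stop between -0.01 and 0.01 m/s); the robot touches nothing.
It fails at once if the rail is lifted off the deck (its middle raised more than about 10 mm) (z of rail_mid in the frame of gauge above 0.031 m).
It fails at once if a bystander is shifted more than 20 mm (distance of any of nut_tin, screw_box, driver, offcut, mug, tape, spray from where it was at the start of the episode above 0.02 m).
It also fails if it takes over 45 s, if anything falls off the work surface, if the arm or the gripper's body presses on something with over 40 N, if the wrist force passes 120 N, or if a joint passes its speed limit or range.

## Working session

There is one attempt and no reset: what is moved stays moved. The work goes in short steps, Python scripts to look and compute and a tool call to move; the robot and the scene stay as the last step left them, time stands still between calls to the robot, and variables do not carry over. Pictures are saved under pics/ and viewed, about 8 in all and at most 12, crops included, and the job is handed in when it is done.

Besides the shell and the picture viewer there is one more tool, called as name(argument=value, ...), one argument or row to a line, values as JSON. drive_tool: Moves the arm, as the interface text tells. Its arguments: {"type":"object","properties":{"increments":{"type":"array"},"jaw":{"type":"number"}},"required":["increments"]}

```bash
mkdir -p pics; ls; cat > h.py <<'E'
import numpy as np,cv2
from bench import *
def ray(cam,uv):
    c=camera_model(cam);p=np.array([(uv[0]-c['cx'])/c['fx'],(uv[1]-c['cy'])/c['fy']]);q=p.copy()
    for _ in range(20): q=p/(1+c['k1']*(q@q))
    return np.array(c['xyz']),np.array(c['rotation'])@np.array([q[0],-q[1],-1])
def at(cam,uv,z):
    o,d=ray(cam,uv);return o+d*(z-o[2])/d[2]
def proj(cam,P):
    c=camera_model(cam);v=np.array(c['rotation']).T@(np.array(P)-c['xyz']);s=np.array([v[0],-v[1]])/-v[2]
    s=s*(1+c['k1']*(s@s));return s*[c['fx'],c['fy']]+[c['cx'],c['cy']]
def save(cam,n,img=None):
    img=snapshot(cam) if img is None else img
    cv2.imwrite('pics/'+n+'.png',img[:,:,::-1]);return img
E
python3 - <<'E'
from h import *
np.set_printoptions(precision=4,suppress=True)
ims=[cv2.resize(save(c,c+'0'),(800,600)) for c in('top','side')]
s=status.sense();print(s['time'],s['eef_pos'],s['ee_rot'],s['finger_gap'])
for c in('top','side'):
    print(c,camera_model(c))
    for t in ['gauge','rail_mid','rail_tip','rail_hole','pin','fence','stop_face','nut_tin','screw_box','driver','offcut','mug','tape','spray']:
        b=boxes_of(t,c);print(t,[(np.round(x['xy'],1).tolist(),round(x['p'],2),at(c,x['xy'],.03)[:2].round(3).tolist()) for x in b[:2]])
E
```

```text
pics
0.1 [ 0.1998 -0.6442  0.2216] [[ 0.9551  0.2963 -0.0006]
 [ 0.2963 -0.9551  0.0016]
 [-0.0001 -0.0017 -1.    ]] 1.001428611553681
top {'fx': 417.4192769584701, 'fy': 417.4192769584701, 'cx': 260.6164497124686, 'cy': 190.38042250619588, 'k1': 0.016337454954063076, 'xyz': array([ 0.3934, -0.036 ,  1.3245]), 'rotation': array([[-0.0246,  0.9927, -0.1182],
       [-0.9997, -0.0237,  0.0092],
       [ 0.0063,  0.1184,  0.9929]])}
gauge [([258.6, 203.8], 0.71, [0.506, -0.041])]
rail_mid []
rail_tip [([277.5, 193.6], 0.94, [0.536, -0.1]), ([262.5, 201.6], 0.17, [0.512, -0.053])]
rail_hole [([277.5, 192.9], 0.67, [0.538, -0.1])]
pin [([262.9, 204.4], 0.89, [0.503, -0.054])]
fence [([260.7, 201.0], 0.96, [0.514, -0.047])]
stop_face [([209.0, 166.7], 0.62, [0.626, 0.112])]
nut_tin [([307.7, 242.6], 0.47, [0.382, -0.189])]
screw_box [([201.8, 221.5], 0.79, [0.455, 0.136])]
driver [([307.0, 146.9], 0.59, [0.683, -0.198]), ([202.4, 220.7], 0.32, [0.457, 0.134])]
offcut []
mug [([94.1, 182.6], 0.91, [0.584, 0.47])]
tape [([410.3, 248.0], 0.76, [0.358, -0.503]), ([260.9, 204.3], 0.55, [0.504, 
[... 496 characters left out ...]
)]
rail_tip [([269.7, 206.0], 0.73, [0.488, 0.005]), ([271.9, 191.3], 0.66, [0.535, -0.084])]
rail_hole [([272.0, 193.7], 0.87, [0.526, -0.07])]
pin [([270.1, 206.3], 0.87, [0.486, 0.005])]
fence [([267.3, 205.7], 0.88, [0.496, 0.008]), ([226.4, 202.7], 0.39, [0.632, 0.08])]
stop_face [([225.9, 205.3], 0.7, [0.623, 0.094])]
nut_tin [([225.1, 204.5], 0.5, [0.628, 0.092]), ([319.5, 194.5], 0.41, [0.372, -0.172])]
screw_box [([255.8, 228.0], 0.68, [0.456, 0.14])]
driver []
offcut [([213.4, 296.0], 0.62, [0.382, 0.45])]
mug [([158.1, 260.8], 0.78, [0.608, 0.442]), ([269.3, 204.9], 0.38, [0.493, -0.0])]
tape [([356.8, 158.3], 0.48, [0.367, -0.544])]
spray [([316.0, 134.3], 0.76, [0.642, -0.673])]
```

View pics/top0.png

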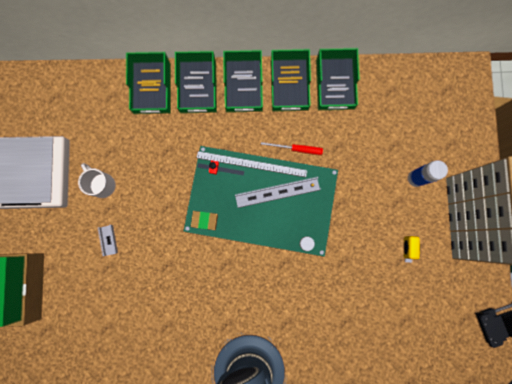

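View pics/side0.png

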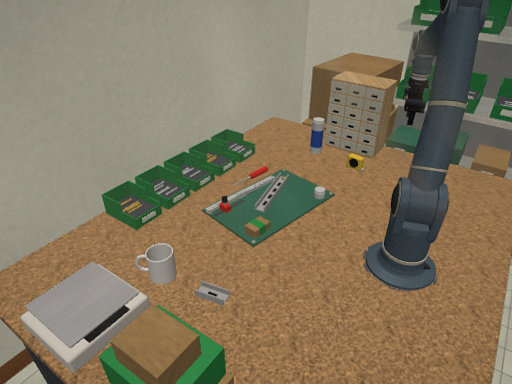

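```bash
python3 - <<'E'
from h import *
np.set_printoptions(precision=4,suppress=True)
im=snapshot('top');hsv=cv2.cvtColor(im,cv2.COLOR_RGB2HSV)
# fit gauge: deck green mask, hull
g=cv2.inRange(hsv,(60,60,25),(95,255,200));g[:145]=0;g[260:]=0;g[:,:180]=0;g[:,345:]=0
P=np.argwhere(g)[:,::-1]
h=cv2.convexHull(P.astype(np.int32))[:,0]
W=np.array([at('top',p,.01)[:2] for p in h])
r=cv2.minAreaRect((W*1000).astype(np.float32));print('deck rect',r);c=np.array(r[0])/1000
b=cv2.boxPoints(r)/1000;e=[b[1]-b[0],b[2]-b[1]];L=max(e,key=np.linalg.norm);L=L/np.linalg.norm(L)
if L[1]<0:L=-L
gy=L;gx=np.array([L[1],-L[0]]);print('gauge c',c,'gx',gx,'yaw',np.degrees(np.arctan2(gx[1],gx[0])))
np.savez('g.npz',c=c,gx=gx,gy=gy)
G=lambda w:np.array([(w-c)@gx,(w-c)@gy])
for n,z in[('rail_mid',.03),('stop_face',.04),('nut_tin',.045),('screw_box',.042)]:
    for x in regions_of(n,'top')[:2]:
        m=x['pixels'];q=np.argwhere(m)[:,::-1]
        rr=cv2.minAreaRect(np.array([G(at('top',p,z)[:2]) for p in q],np.float32)*1000);print(n,round(x['p'],2),m.sum(),rr)
for n,a,bb,z in[('pin',75,-150,.026),('f1',96.5,-125,.026),('f2',96.5,225,.026),('hookcorner',140,225,.01),('c2',-140,-225,.01)]:
    w=c+gx*a/1000+gy*bb/1000;print(n,w,proj('top',[*w,z]),proj('side',[*w,z]))
k=cv2.resize(im[140:262,180:345],None,fx=4.8,fy=4.8,interpolation=cv2.INTER_CUBIC);save('top','crop1',k)
E
```

```text
deck rect ((519.809814453125, -48.829071044921875), (446.96795654296875, 276.8775939941406), 78.59544372558594)
gauge c [ 0.5198 -0.0488] gx [ 0.9803 -0.1977] yaw -11.404558
rail_mid 0.84 1202 ((31.449874877929688, -44.59971618652344), (48.362789154052734, 269.5858154296875), 22.99503517150879)
stop_face 0.61 100 ((72.26885986328125, 165.07492065429688), (38.0533332824707, 24.911584854125977), 10.691354751586914)
stop_face 0.51 1112 ((31.076709747314453, -43.454917907714844), (45.475040435791016, 257.89288330078125), 22.918615341186523)
nut_tin 0.69 172 ((-110.89095306396484, -158.11570739746094), (39.20530319213867, 42.7790641784668), 10.014902114868164)
screw_box 0.88 405 ((-95.19109344482422, 161.3776397705078), (49.61146926879883, 77.59860229492188), 2.8879995346069336)
pin [ 0.5637 -0.2107] [312.2907 184.2071] [282.4741 176.5654]
f1 [ 0.5897 -0.1904] [305.5373 176.1664] [274.6739 176.7401]
f2 [0.6589 0.1526] [196.2422 157.0365] [208.1492 210.4332]
hookcorner [0.7015 0.144 ] [199.5696 144.8914] [201.2954 208.9212]
c2 [ 0.3381 -0.2417] [324.4423 256.4562] [334.3376 193.4547]
```

View pics/crop1.png

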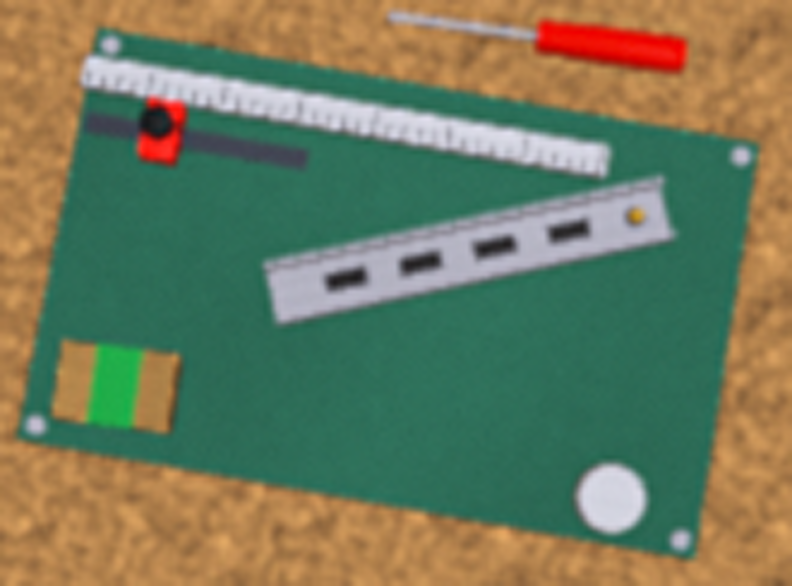

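drive_tool(
  increments=[
    [0.03,-0.035,0,0],
    [0.03,-0.035,0,0],
    [0.03,-0.035,0,0],
    [0.03,-0.035,0,0],
    [0.03,-0.035,0,0],
    [0.03,-0.035,0,0],
    [0.03,-0.035,0,0],
    [0.03,-0.035,0,0],
    [0.03,-0.035,0,0],
    [0.03,-0.035,0,0],
  ],
  jaw=0,
)

```text
time: 3.0
eef_pos: [0.3834, -0.2202, 0.2229]
ee_rot: [[0.955, 0.296, 0.001], [0.296, -0.955, -0.001], [0.001, 0.001, -1.0]]
force: [1.2, -0.2, 0.7]
finger_gap: 0.02
```

drive_tool(
  increments=[
    [0.03,-0.034,0,0],
    [0.03,-0.034,0,0],
    [0.03,-0.034,0,0],
    [0.03,-0.034,0,0],
    [0.023,-0.034,0,0],
    [0,0,0,0.125],
    [0,0,0,0.125],
    [0,0,0,0.125],
    [0,0,0,0.125],
    [0,0,0,0],
  ],
)

```text
time: 4.25
eef_pos: [0.4691, -0.0168, 0.2227]
ee_rot: [[0.981, -0.196, 0.0], [-0.196, -0.981, -0.0], [0.0, 0.0, -1.0]]
force: [-0.5, 1.1, -1.5]
finger_gap: 0.006
```

drive_tool(
  increments=[
    [0,0,0.04,0],
    [0,0,0.04,0],
    [0,0,0.04,0],
    [0,0,0.04,0],
    [0,0,0.024,0],
    [0,0,0.01,0],
    [0,0,0.01,0],
    [0,0,0,0],
  ],
)

```text
time: 5.25
eef_pos: [0.4692, -0.0168, 0.0186]
ee_rot: [[0.98, -0.197, 0.0], [-0.197, -0.98, -0.0], [0.0, 0.0, -1.0]]
force: [0.2, -0.3, -0.3]
finger_gap: 0.005
```

```bash
python3 - <<'E'
from h import *
for c,(a,b,w,h) in {'top':(180,140,165,122),'side':(195,165,150,85)}.items():
    im=snapshot(c);k=cv2.resize(im[b:b+h,a:a+w],None,fx=4,fy=4,interpolation=cv2.INTER_CUBIC);globals()[c]=k
    k.shape
W=max(top.shape[1],side.shape[1]);pad=lambda k:cv2.copyMakeBorder(k,0,0,0,W-k.shape[1],0)
k=np.vstack([pad(top),pad(side)]);k=cv2.resize(k,None,fx=600/k.shape[0],fy=600/k.shape[0]);save('', 'low1',k)
E
```

```text
(no output)
```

View pics/low1.png

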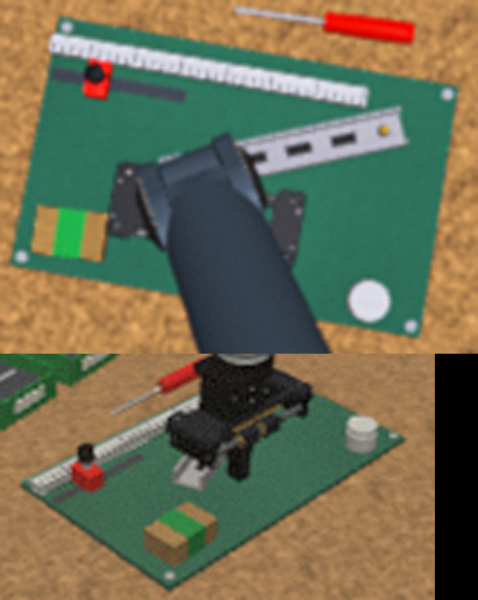

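drive_tool(
  increments=[
    [0.01,-0.003,0,0],
    [0.01,-0.003,0,0],
    [0.01,-0.003,0,0],
    [0.01,-0.003,0,0],
    [0.01,-0.003,0,0],
    [0.01,-0.003,0,0],
    [0.01,-0.003,0,0],
    [0.01,-0.003,0,0],
    [0.01,-0.002,0,0],
    [0,0,0,0],
  ],
)

```text
time: 6.6
eef_pos: [0.5638, -0.0092, 0.0187]
ee_rot: [[0.98, -0.198, 0.002], [-0.198, -0.98, 0.0], [0.002, -0.0, -1.0]]
force: [-0.0, 0.1, -0.1]
finger_gap: 0.003
```

drive_tool(
  increments=[
    [0.005,-0.001,0,0],
    [0.003,0,0,0],
    [0.002,0,0,0],
    [0.001,0,0,0],
    [0,0,0,0],
  ],
)

```text
time: 7.22
eef_pos: [0.5721, -0.0099, 0.0185]
ee_rot: [[0.98, -0.198, -0.003], [-0.198, -0.98, -0.0], [-0.003, 0.001, -1.0]]
force: [-4.4, 1.6, 3.1]
finger_gap: 0.007
```

drive_tool(
  increments=[
    [0.002,0,0,0],
    [0.001,0,0,0],
    [0.001,0,0,0],
    [0,0,0,0],
  ],
)

```text
time: 7.72
eef_pos: [0.5722, -0.01, 0.0183]
ee_rot: [[0.98, -0.197, -0.01], [-0.197, -0.98, -0.0], [-0.01, 0.003, -1.0]]
force: [-13.0, 3.5, 11.1]
finger_gap: 0.007
```

drive_tool(
  increments=[
    [0.001,0,0,0],
    [0.001,0,0,0],
    [0,0,0,0],
  ],
)

```text
time: 8.1
eef_pos: [0.5722, -0.01, 0.0182]
ee_rot: [[0.98, -0.197, -0.014], [-0.197, -0.98, -0.001], [-0.014, 0.003, -1.0]]
force: [-17.3, 3.9, 15.1]
finger_gap: 0.009
```

drive_tool(
  increments=[
    [-0.01,0,0,0],
    [-0.03,0,0,0],
    [-0.03,0,-0.02,0],
    [-0.02,0,-0.06,0],
    [-0.02,0.03,-0.05,0],
    [0,0.05,0,0],
    [0,0.05,0,0],
    [0,0.05,0,0],
    [0,0,0,0],
  ],
)

```text
time: 9.22
eef_pos: [0.4358, -0.1711, 0.1482]
ee_rot: [[0.979, -0.206, 0.002], [-0.206, -0.979, -0.003], [0.003, 0.002, -1.0]]
force: [-0.3, 1.1, 0.1]
finger_gap: 0.002
```

```bash
python3 - <<'E'
from h import *
np.set_printoptions(precision=2,suppress=True)
g=np.load('g.npz');c,gx,gy=g['c'],g['gx'],g['gy'];G=lambda w:np.array([(w-c)@gx,(w-c)@gy])
im=snapshot('top')
for n,z in[('rail_mid',.03),('stop_face',.04)]:
    for x in regions_of(n,'top')[:2]:
        q=np.argwhere(x['pixels'])[:,::-1]
        print(n,round(x['p'],2),len(q),cv2.minAreaRect(np.array([G(at('top',p,z)[:2]) for p in q],np.float32)*1000))
s=status.sense();print(s['time'],s['eef_pos'],s['force'])
k=cv2.resize(im[145:235,185:345],None,fx=5,fy=5,interpolation=cv2.INTER_CUBIC);save('','flush',k)
E
```

```text
Traceback (most recent call last):
  File "h.py", line 8, in at
    o,d=ray(cam,uv);return o+d*(z-o[2])/d[2]
        ~~~^^^^^^^^
  File "h.py", line 4, in ray
    c=camera_model(cam);p=np.array([(uv[0]-c['cx'])/c['fx'],(uv[1]-c['cy'])/c['fy']]);q=p.copy()
ValueError: time passes only in moves, steps and waits
```

```bash
sed -i '2a import functools; camera_model=functools.cache(camera_model)' h.py; cat > look.py <<'E'
from h import *
import sys
np.set_printoptions(precision=2,suppress=True)
g=np.load('g.npz');c,gx,gy=g['c'],g['gx'],g['gy'];G=lambda w:np.array([(w-c)@gx,(w-c)@gy])
im=snapshot('top')
for n,z in[('rail_mid',.03),('stop_face',.04)]:
    for x in regions_of(n,'top')[:2]:
        q=np.argwhere(x['pixels'])[:,::-1]
        print(n,round(x['p'],2),len(q),cv2.minAreaRect(np.array([G(at('top',p,z)[:2]) for p in q],np.float32)*1000))
s=status.sense();print(s['time'],s['eef_pos'],s['force'])
k=cv2.resize(im[145:235,185:345],None,fx=5,fy=5,interpolation=cv2.INTER_CUBIC);save('',sys.argv[1],k)
E
python3 look.py flush
```

```text
rail_mid 0.67 1215 ((72.27175903320312, -37.08097839355469), (264.1578674316406, 48.395328521728516), 89.9715805053711)
9.475 [ 0.44 -0.17  0.15] [ 0.11  0.34 -0.07]
```

View pics/flush.png

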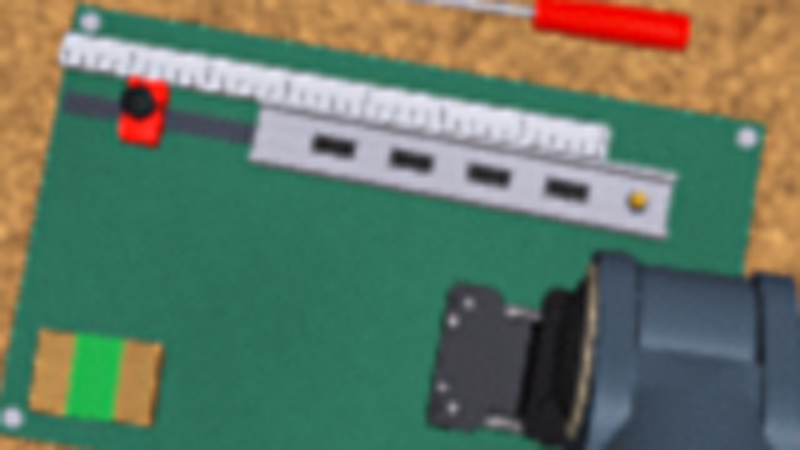

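drive_tool(
  increments=[
    [0.013,-0.0345,0,0],
    [0.013,-0.0345,0,0],
    [0.013,-0.0345,0,0],
    [0.013,-0.0345,0,0],
    [0.013,-0.0345,0,0],
    [0.013,-0.0345,0,0],
    [0.013,-0.0345,0,0],
    [0.013,-0.0345,0,0],
    [0.013,-0.0345,0,0],
    [0.012,-0.0345,0,0],
  ],
)

```text
time: 10.72
eef_pos: [0.6311, 0.1491, 0.1477]
ee_rot: [[0.981, -0.196, 0.0], [-0.196, -0.981, 0.0], [0.0, -0.0, -1.0]]
force: [0.5, -0.7, -0.2]
finger_gap: 0.005
```

drive_tool(
  increments=[
    [0,0,0,0],
    [0,0,0,0],
  ],
)

```text
time: 10.98
eef_pos: [0.6302, 0.1468, 0.1475]
ee_rot: [[0.981, -0.197, -0.001], [-0.197, -0.981, -0.001], [-0.001, 0.001, -1.0]]
force: [-0.6, 0.3, 0.1]
finger_gap: 0.007
```

drive_tool(
  increments=[
    [0.004,0.003,0.03,0],
    [0,0,0.03,0],
    [0,0,0.03,0],
    [0,0,0.02,0],
    [0,0,0.01,0],
    [0,0,0.009,0],
    [0,0,0,0],
  ],
)

```text
time: 11.85
eef_pos: [0.6341, 0.1427, 0.0188]
ee_rot: [[0.98, -0.198, -0.0], [-0.198, -0.98, -0.0], [0.0, 0.0, -1.0]]
force: [-0.2, 1.0, -0.1]
finger_gap: 0.0
```

drive_tool(
  increments=[
    [0,0.008,0,0],
    [0,0.008,0,0],
    [0,0.008,0,0],
    [0,0.008,0,0],
    [0,0.008,0,0],
    [0,0.008,0,0],
    [0,0.008,0,0],
    [0,0.008,0,0],
    [0,0,0,0],
  ],
)

```text
time: 12.98
eef_pos: [0.6211, 0.0783, 0.0186]
ee_rot: [[0.98, -0.199, -0.001], [-0.199, -0.98, -0.001], [-0.001, 0.002, -1.0]]
force: [0.1, 0.3, -1.2]
finger_gap: 0.007
```

drive_tool(
  increments=[
    [0,0.003,0,0],
    [0,0.002,0,0],
    [0,0.002,0,0],
    [0,0,0,0],
  ],
)

```text
time: 13.48
eef_pos: [0.6198, 0.073, 0.0186]
ee_rot: [[0.98, -0.198, -0.001], [-0.198, -0.98, -0.0], [-0.001, 0.0, -1.0]]
force: [1.4, 1.8, -0.5]
finger_gap: 0.005
```

```bash
python3 - <<'E'
from h import *
a=snapshot('top')[150:200,190:290];b=snapshot('side')[170:230,195:295]
r=lambda k:cv2.resize(k,None,fx=5,fy=5,interpolation=cv2.INTER_CUBIC)
save('','near',np.vstack([r(a),r(b)]))
E
```

```text
(no output)
```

View pics/near.png

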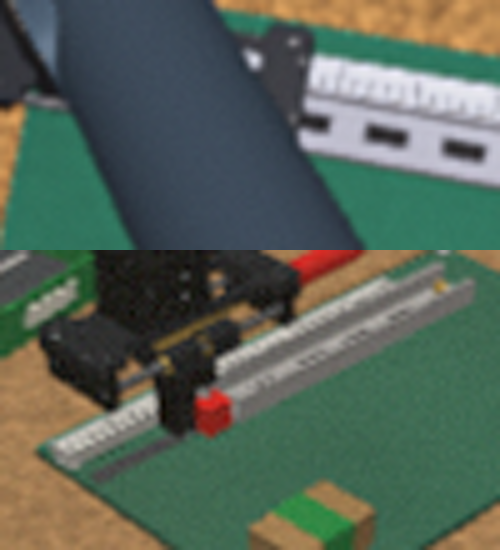

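drive_tool(
  increments=[
    [0,0.001,0,0],
    [0,0.001,0,0],
    [0,0,0,0],
  ],
)

```text
time: 13.95
eef_pos: [0.6195, 0.071, 0.0188]
ee_rot: [[0.98, -0.198, -0.0], [-0.198, -0.98, -0.0], [-0.0, 0.0, -1.0]]
force: [0.2, 1.4, -1.3]
finger_gap: 0.01
```

drive_tool(
  increments=[
    [0,0.001,0,0],
    [0,0.001,0,0],
    [0,0,0,0],
  ],
)

```text
time: 14.32
eef_pos: [0.6192, 0.069, 0.0188]
ee_rot: [[0.98, -0.198, -0.0], [-0.198, -0.98, -0.0], [-0.0, 0.0, -1.0]]
force: [0.6, 0.9, -0.5]
finger_gap: 0.003
```

drive_tool(
  increments=[
    [0,0.001,0,0],
    [0,0.001,0,0],
    [0,0,0,0],
  ],
)

```text
time: 14.7
eef_pos: [0.6188, 0.067, 0.0188]
ee_rot: [[0.98, -0.198, -0.0], [-0.198, -0.98, -0.0], [-0.0, 0.0, -1.0]]
force: [-0.5, 2.4, -0.9]
finger_gap: 0.008
```

drive_tool(
  increments=[
    [0,0.001,0,0],
    [0,0,0,0],
  ],
)

```text
time: 14.95
eef_pos: [0.6187, 0.0664, 0.0189]
ee_rot: [[0.98, -0.198, 0.0], [-0.198, -0.98, 0.0], [0.0, -0.0, -1.0]]
force: [0.3, 2.4, -1.1]
finger_gap: 0.011
```

drive_tool(
  increments=[
    [0,0.001,0,0],
    [0,0,0,0],
  ],
)

```text
time: 15.2
eef_pos: [0.6186, 0.0661, 0.0189]
ee_rot: [[0.98, -0.197, 0.0], [-0.197, -0.98, 0.001], [0.0, -0.001, -1.0]]
force: [-0.5, 4.8, -2.2]
finger_gap: 0.007
```

drive_tool(
  increments=[
    [0,0.001,0,0],
    [0,0,0,0],
    [0,0,0,0],
  ],
)

```text
time: 15.58
eef_pos: [0.6184, 0.0651, 0.0189]
ee_rot: [[0.98, -0.197, 0.0], [-0.197, -0.98, 0.001], [0.0, -0.001, -1.0]]
force: [1.5, 5.0, -2.3]
finger_gap: 0.007
```

drive_tool(
  increments=[
    [0,-0.006,0,0],
    [0,-0.02,0,0],
    [0,-0.03,0,0],
    [0,-0.02,-0.02,0],
    [-0.03,0,-0.05,0],
    [-0.045,0,-0.03,0],
    [-0.045,-0.02,0,0],
    [-0.04,-0.03,0,0],
    [-0.04,-0.03,0,0],
    [0,0,0,0],
  ],
)

```text
time: 16.82
eef_pos: [0.4502, 0.2611, 0.1196]
ee_rot: [[0.982, -0.189, 0.0], [-0.189, -0.982, 0.001], [-0.0, -0.001, -1.0]]
force: [0.2, 0.6, 0.1]
finger_gap: 0.009
```

```bash
python3 look.py final
```

```text
rail_mid 0.95 1159 ((74.32691955566406, -38.72401428222656), (265.9693908691406, 45.34835433959961), 89.15816497802734)
stop_face 0.71 10752 ((-3.28759765625, -0.2617340087890625), (276.657958984375, 445.0386962890625), 0.4575343728065491)
16.975 [0.45 0.26 0.12] [ 0.08 -0.37 -0.15]
```

View pics/final.png

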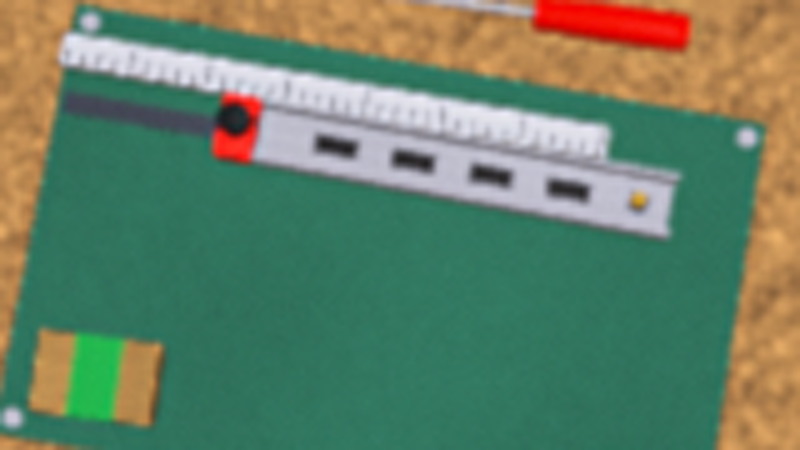

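The picture shows the rail flush along the fence from about (255,130) to (672,205). The red stop at (237,128) meets its free end with no gap, and the arm is clear.

```bash
python3 -c "
from bench import job;print(job.hand_in())"
```

```text
the job is handed in; nothing more can be done
None
```

I swung the rail on its pin until it lay flush along the fence. Then I slid the red stop up against its free end, backed the arm clear and handed in at about 17 s.

- **Rail:** The push against the fence ended with the tool no longer advancing and the force at about 17 N. The last top view put the rail within about 1° (0.015 rad) of the fence, against a limit of 0.025 rad. That measurement is coarse; the previous look gave about 0.0005 rad.
- **Stop:** The push force rose from about 2.4 to 5 N at contact. The rail shifted about 1–2 mm towards the pin, within the play of its hole. The last picture shows no visible gap between the stop and the rail.
- **Bystanders:** The tool's path kept clear of all of them. The screw box and the part of the screwdriver in the last picture look unmoved; I did not measure any of them again.
- **Check that failed:** On the last picture the network gave the whole deck as the region for `stop_face`, so I judged the stop's contact from force and by eye only.

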